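# Open the narrow label printer for a new roll

### The job

The narrower of the two label printers on the packing bench needs a new label roll. Press its release tab all the way down so that the hook lets go of the cover, then take the cover by its pull and swing it up and back until it stands about upright by itself; let go and leave the wider printer's tab and cover alone.

Things in the scene. Friction and masses are not known exactly. Their poses are not given: they have to be found in the camera images.
- narrow_printer: Narrower label printer, fixed: grey housing 88 mm wide (y), 190 long (x = -98 to 92 mm), 73 high, its front deck 32 high. Origin on its underside; x from its front (tab end, towards the robot) to its back (hinge), y left, z up. Front to back: release tab, its hook, white cover with pull, hinge. Hinge axis along y at x = 79, z = 70 mm. Cover: 73 mm wide, x = -34 to 75 mm, top at z = 73 mm.
- narrow_rib (a point): Top middle of the release tab's rib: dark round bar 10 mm thick, 34 mm long across the printer, on a pad 51 x 34 mm; at rest at x = -76, y = 0, z = 62 mm of the printer. Press straight down with shut fingertips: about 5 N, sinks 13 mm to its stop, stays down. The hook behind it stands 17 mm higher, its front face 32 mm from the rib's middle (23 mm when pressed).
- narrow_tab (a joint): Release tab of the narrow printer, rad: 0 = at rest, the hook over the cover's front lip; 0.32 = pressed down to the stop. From about 0.2 on the cover is free. It stays where it is left.
- narrow_pull (a point): Centre of the narrow cover's pull: white barrel on a stem, 22 mm in diameter, 18 mm long across the printer; grip its two flat ends (18 mm apart, fingers closing along the printer's y). Cover shut: at x = -4, y = 0, z = 105 mm of the printer, 32 mm above the cover's top. It turns with the cover, 83 mm in front of and 35 mm above the hinge axis.
- narrow_cover (a joint): Angle of the narrow printer's cover, rad: 0 = shut, grows as the pull swings up and back about the hinge; 1.57 = upright, stop at 1.75. A light stiff hinge (about 1 N at the pull): it stays where it is left. Held shut by the tab's hook until the tab is pressed.
- wide_printer: The wider label printer, to be left alone: built the same way, but 140 mm wide with a 125 mm wide cover. Fixed to the bench. Origin and axes as for the narrow one.
- wide_tab (a joint): Release tab of the wide printer, rad: 0 = at rest, 0.32 = pressed.
- wide_cover (a joint): Angle of the wide printer's cover, rad: 0 = shut.

How it is judged:
By the outcome, as a careful person would: the job done as asked, in the order asked, and still so for the second after the job is handed in, with the robot touching nothing.
It also fails if it takes over 42 s, if anything falls off the work surface, if the arm or the gripper's body presses on something with over 40 N, if the wrist force passes 120 N, or if a joint passes its speed limit or range.

### The arm

A 6-joint arm with a two-finger parallel gripper is mounted at the origin on the work surface. World frame = base frame: x ahead of the robot, y to its left, z up, the work surface at z = 0. Lengths are in m, angles in degrees, forces in N, time in s.
With the tool pointing down it reaches from about 0.35 to 0.875 m from the base axis. Payload 4.2 kg.
Tool frame: the origin (TCP) lies midway between the tips of the shut fingers; the grasp point (between the pads) lies 19 mm behind it; x points along the fingers, y is the direction in which the jaws open and shut, and the axes are right-handed (so a half turn about x gives the same grasp; the last joint's range is limited). The gripper opens to 87 mm and grips with 3 to 60 N. Pads are 19 mm wide; open, the fingers measure 117 mm over their backs; the gripper's body (75 mm by 190 mm) begins 51 mm behind the grasp point.
Start: joints at [89.015, 22.042, 0.453, 0, -68.411, -14.817], TCP at [0.17, 0.601, 0.223] pointing down, gripper open.
Joint ranges: [-179.83, 179.83], [-69.29, 118.12], [-61.27, 80.66], [-181.25, 117.63], [-171.15, -9.14], [-177.46, 177.46]. Speed limits (degrees/s): [159.86, 159.86, 180, 180, 180, 180].

### API

Orientations are given as a 3x3 rotation matrix whose columns are the frame's x, y, z axes.
In Python, from station import r gives the robot as it stands.
- The arm moves only by the tool play_rows, never from a script. Its argument "plan" is a list that holds one entry, the list of rows, each a list of 6 numbers: the shift along the tool's x, y, z in cm, then the turn, a rotation vector about the tool's x, y, z in units of 10 degrees (1.0 is 10 degrees). A call has 1 to 5 rows; each row is the pose to reach, as a shift and turn from the pose commanded when the call began, along the tool's axes at that moment; what a row does not reach only later rows make up. A row lasts 1/8 s, in which the tool goes at most 62.5 mm and 10.7 degrees, less where a joint would pass 70% of its speed; a pose out of reach is approached as far as the arm can. A call with a gripper value outside its range is refused whole. "hand" is the opening, from 0 (shut) to 1 (fully open), set as the call begins (left out, the last holds). The fingers move at their own pace and stop on an object; the grip force is fixed at half the most. Time passes only in rows, so rows that repeat a pose let the fingers close. It gives the time, the measured TCP pose, the force and the opening at its end, in the units of the state.
- r.sense(): the state, without advancing time (a new reading comes with each control period).
- r.capture(name): name is "scene" or "top" or "wrist"; returns (picture, depth): 400x640x3 uint8, blue, green, red; 400x640 float32, m along the optical axis (not along the pixel's ray), 0 where there is no reading.
- r.get_calibration(name): a dict with "vfov" (degrees; the focal length in pixels is half the picture's height over the tangent of half this angle, whatever the lens; pixels are square), "cx", "cy" (the principal point, pixels), "rvec" (rotation vector, rad) and "tvec" (3), from world to camera coordinates, as OpenCV has them. Camera axes: x right, y down, z forward; pixel columns grow to the right and rows downward; lengths in m; the calibration is good to about 2 mm. The wrist camera is an equidistant fisheye: a pixel r from the principal point sees the ray r / f radians off the axis. A picture is of the moment at which its call begins: read the wrist's pose just before it. get_calibration takes no time and is no camera call; for the wrist camera it gives the pose at the moment of the call.
- r.finish_job(): hands the job in, once; it reports no verdict.
The state is a dict: "time_s": time; "joints": joint angles; "joint_velocities": joint speeds; "effort": joint torques, N m; "tcp_pos": TCP position; "ee_rot": TCP orientation; "wrist_force": force on the tool from outside, world axes, zero at the start; "moment": the same for the moment, N m; "gripper_width": opening from 0.0 (shut) to 1.0 (fully open).
Only numpy, scipy, OpenCV 4.12 (cv2) and the standard library are available. Lean on these libraries where they do the work, as an engineer would, in place of code of your own. Each camera call takes 0.05 s, during which the arm holds its last target.

## Working session

There is one attempt and no reset: what is moved stays moved. The work goes in short steps, Python scripts to look and compute and a tool call to move; the robot and the scene stay as the last step left them, time stands still between calls to the robot, and variables do not carry over. Pictures are saved under pics/ and viewed, and the job is handed in when it is done.

Besides the shell and the picture viewer there is one more tool, called after "Emit:" in YAML: its name, and indented under it one key for each argument. play_rows: Moves the arm, as the interface text tells. Its arguments: {"type":"object","properties":{"plan":{"type":"array","items":{"type":"array","items":{"type":"array","items":{"type":"number"}}}},"hand":{"type":"number"}},"required":["plan"]}

```bash
mkdir -p pics; ls
cat > h.py <<'E'
import numpy as np,cv2
from station import r
def save(n,out):
    im,d=r.capture(n); cv2.imwrite('pics/'+out+'.png',im); np.save('pics/'+out+'.npy',d); return im,d
def cal(n):
    c=r.get_calibration(n); f=200/np.tan(np.radians(c['vfov'])/2)
    R=cv2.Rodrigues(np.array(c['rvec'],float))[0]; return f,c['cx'],c['cy'],R,np.array(c['tvec'],float).ravel()
def pt(n,u,v,z=None,depth=None):
    f,cx,cy,R,t=cal(n); ray=np.array([(u-cx)/f,(v-cy)/f,1.])
    if depth is not None: return R.T@(ray*depth-t)
    o=-R.T@t; d=R.T@ray; return o+d*(z-o[2])/d[2]
E
python3 - <<'E'
from h import *
for n in ('scene','top'):
    save(n,n+'1'); print(n,r.get_calibration(n))
print(r.sense())
E
```

```text
pics
scene {'vfov': 55.96081794824069, 'cx': 312.7819186068844, 'cy': 196.0362729462415, 'rvec': array([ 2.33714144,  0.82986256, -0.27746315]), 'tvec': array([-0.43464741, -0.20723379,  0.96426161])}
top {'vfov': 56.4269159091375, 'cx': 311.9248974303548, 'cy': 199.2458341534666, 'rvec': array([ 2.13341066, -2.19266161,  0.1889119 ]), 'tvec': array([-0.01354173,  0.58271364,  0.69349684])}
{'time_s': 0.1, 'joints': array([ 8.90147558e+01,  2.20845998e+01,  3.85981594e-01, -2.42103949e-02,
       -6.84110072e+01, -1.48162161e+01]), 'joint_velocities': array([-0.09002208, -0.142127  ,  0.2059832 ,  0.13015814,  0.01475264,
        0.07057636]), 'effort': array([-1.94891800e-03, -3.91687667e+01,  1.87935966e+01,  4.23203051e+00,
        1.34532506e-02, -7.30864645e-05]), 'tcp_pos': array([0.17003634, 0.60085403, 0.22157924]), 'ee_rot': array([[-4.25748746e-04, -2.72454315e-01, -9.62168626e-01],
       [-1.90625369e-03, -9.62166744e-01,  2.72454625e-01],
       [-9.99998092e-01,  1.95013471e-03, -1.09725759e-04]]), 'wrist_force': array([ 0.11437213, -0.19179822, -0.53560154]), 'moment': array([ 0.00833664,  0.03109652, -0.05335037]), 'gripper_width': 1.0003856495660657}
```

View pics/scene1.png

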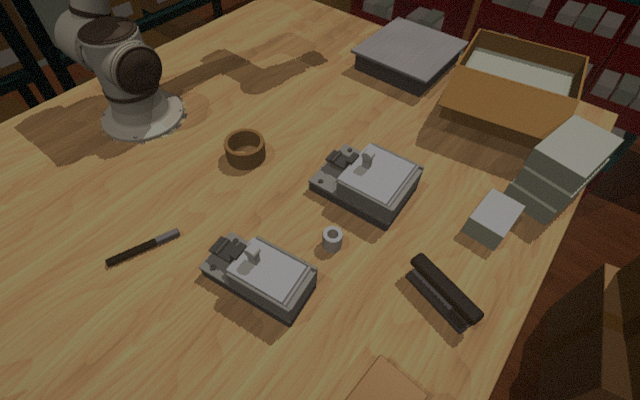

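View pics/top1.png

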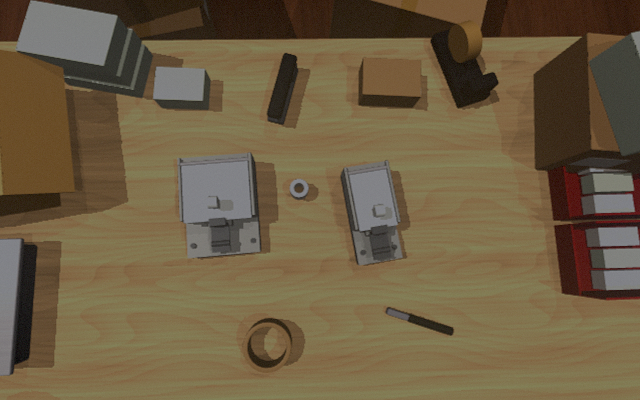

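The scene shows the wide printer on the far side and the narrow one near the camera. In the top view the narrow one is at about (371,213), with its tab end at the bottom (379,243) and its pull at (379,210). I'll enlarge this area and measure.

Run:
```python
from h import *
a=cv2.imread('pics/top1.png')[150:275,320:430]; b=cv2.imread('pics/scene1.png')[225:330,190:330]
a=cv2.convertScaleAbs(cv2.resize(a,None,fx=4.5,fy=4.5,interpolation=2),alpha=1.3)
b=cv2.convertScaleAbs(cv2.resize(b,None,fx=5,fy=5,interpolation=2),alpha=1.3)
cv2.imwrite('pics/topz.png',a);cv2.imwrite('pics/scenez.png',b)
f,cx,cy,R,t=cal('top');print('cam',-R.T@t)
d=np.load('pics/top1.npy')
for u,v in [(379,210),(370,190),(360,190),(380,185),(381,242),(320,260)]:
    print(u,v,d[v,u],pt('top',u,v,depth=d[v,u]).round(4))
```

```text
cam [ 0.47896994 -0.00386516  0.76892736]
379 210 0.6630735 [ 0.5496 -0.1457  0.1138]
370 190 0.709745 [ 0.5927 -0.1395  0.0726]
360 190 0.70960647 [ 0.5933 -0.1205  0.0721]
380 185 0.7109165 [ 0.6018 -0.159   0.0733]
381 242 0.71321034 [ 0.4942 -0.1587  0.0558]
320 260 0.7585376 [ 0.4626 -0.0436  0.0014]
```

View pics/topz.png

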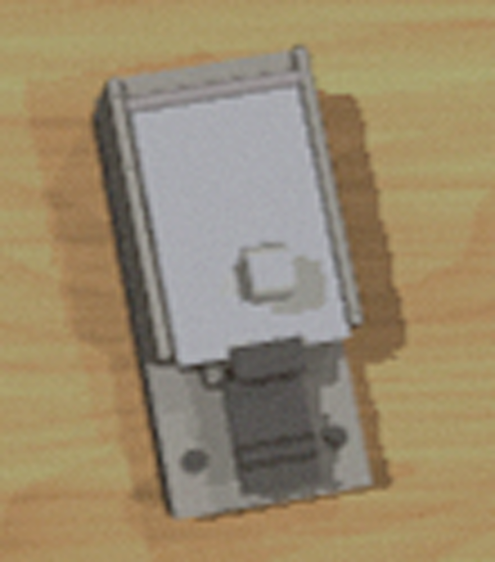

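View pics/scenez.png

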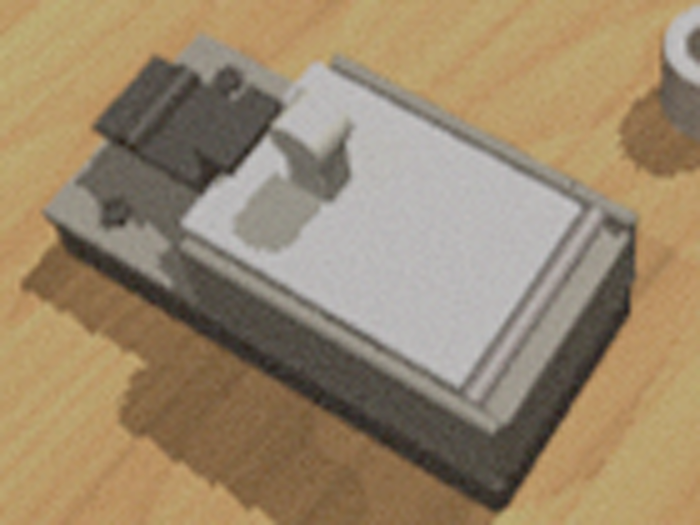

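```bash
cat > m.py <<'E'
from h import *
def cloud(n,d):
    f,cx,cy,R,t=cal(n); v,u=np.mgrid[0:400,0:640]
    p=np.stack([(u-cx)/f*d,(v-cy)/f*d,d],-1)-t
    return p@R
def yawof(rect):
    b=cv2.boxPoints(rect); e=[b[1]-b[0],b[2]-b[1]]; L=max(e,key=np.linalg.norm); L=L*np.sign(L[0]); return np.degrees(np.arctan2(L[1],L[0]))
if __name__=='__main__':
  for n in('top','scene'):
    im=cv2.imread(f'pics/{n}1.png'); d=np.load(f'pics/{n}1.npy'); P=cloud(n,d)
    g=im.max(2); sat=cv2.cvtColor(im,cv2.COLOR_BGR2HSV)[...,1]
    box=(P[...,0]>.42)&(P[...,0]<.72)&(P[...,1]<-.06)&(P[...,1]>-.26)&(d>0)
    print('sat',np.median(sat[box]),)
    for name,m in [('cover',box&(abs(P[...,2]-.073)<.006)&(g>130)),('housing+cover',box&(abs(P[...,2]-.073)<.006)&(g>90)),('all',box&(P[...,2]>.02)),('pull',box&(P[...,2]>.098)),('dark tab',box&(g<90)&(P[...,2]>.048)&(P[...,0]<.53))]:
        q=P[m][:,:2].astype(np.float32); 
        if len(q)<5: print(name,len(q));continue
        k=cv2.minAreaRect(q*1000); print(n,name,len(q),np.round(k[0],1),np.round(k[1],1),'yaw',round(yawof(k),2),'mean',P[m].mean(0).round(4),'zmax',P[m][:,2].max().round(4))
E
python3 m.py
```

```text
sat 99.0
top cover 1704 [ 574.7 -144.1] [106.8  70.7] yaw 8.23 mean [ 0.5795 -0.1412  0.0726] zmax 0.0765
top housing+cover 2521 [ 582.6 -142.2] [125.7  87.7] yaw 8.43 mean [ 0.5821 -0.1421  0.0724] zmax 0.0785
top all 4699 [ 551.2 -146.3] [190.2  88.9] yaw 8.17 mean [ 0.5517 -0.1424  0.0624] zmax 0.1175
top pull 135 [ 550.  -146.5] [21.6 18.1] yaw 7.27 mean [ 0.5495 -0.1454  0.1119] zmax 0.1175
top dark tab 632 [ 496.3 -139.9] [69.2 67.4] yaw 2.39 mean [ 0.4953 -0.1517  0.0616] zmax 0.0827
sat 107.0
scene cover 2161 [ 577.7 -142.5] [114.5  74. ] yaw 8.45 mean [ 0.5853 -0.1431  0.0724] zmax 0.0753
scene housing+cover 3133 [ 583.1 -142.5] [126.2  86.4] yaw 7.99 mean [ 0.5869 -0.1446  0.0722] zmax 0.0789
scene all 6118 [ 551.1 -147.8] [191.9  89.2] yaw 8.2 mean [ 0.5709 -0.154   0.0629] zmax 0.1173
scene pull 188 [ 551.4 -147.9] [21.  19.1] yaw 4.37 mean [ 0.5535 -0.1497  0.1105] zmax 0.1173
scene dark tab 571 [ 495.4 -164.3] [63.4 51.1] yaw 3.72 mean [ 0.4951 -0.158   0.0632] zmax 0.0808
```

```bash
cat > g.py <<'E'
from h import *
from scipy.spatial.transform import Rotation as Ro
YAW=np.radians(8.2); O=np.array([.5542,-.1466,0])
def loc(x,y,z): 
    c,s=np.cos(YAW),np.sin(YAW); return O+np.array([c*x-s*y,s*x+c*y,z])/1000
def down(yawdeg=8.2):   # tool y = printer y, z= printer x
    a=np.radians(yawdeg); X=[0,0,-1]; Y=[-np.sin(a),np.cos(a),0]; return np.array([X,Y,np.cross(X,Y)]).T
def show(p,R):
    s=r.sense(); R0=s['ee_rot']
    print('t',s['time_s'],'tcp',s['tcp_pos'].round(4),'F',s['wrist_force'].round(1),'w',round(s['gripper_width'],3),'j',s['joints'].round(0))
    print('shift cm',(R0.T@(np.array(p)-s['tcp_pos'])*100).round(2),'turn',(np.degrees(Ro.from_matrix(R0.T@R).as_rotvec())/10).round(2))
E
python3 - <<'E'
from g import *
print(loc(-76,0,62),loc(-4,0,105)); print(down())
show([.40,.33,.22],down(8.2+156-52)); show([.479,-.157,.22],down())
E
```

```text
[ 0.47897701 -0.1574398   0.062     ] [ 0.5502409  -0.14717052  0.105     ]
[[ 0.         -0.14262893  0.98977623]
 [ 0.          0.98977623  0.14262893]
 [-1.          0.          0.        ]]
t 0.1 tcp [0.17   0.6009 0.2216] F [ 0.1 -0.2 -0.5] w 1.0 j [ 89.  22.   0.  -0. -68. -15.]
shift cm [  0.2   19.79 -29.51] turn [ 5.2  -0.01 -0.01]
t 0.1 tcp [0.17   0.6009 0.2216] F [ 0.1 -0.2 -0.5] w 1.0 j [ 89.  22.   0.  -0. -68. -15.]
shift cm [  0.29  64.5  -50.38] turn [15.6  -0.02 -0.  ]
```

Emit:
play_rows:
  plan:
    - [[0, 19.8, -29.5, 5.2, 0, 0], [0, 19.8, -29.5, 5.2, 0, 0], [0, 19.8, -29.5, 5.2, 0, 0], [0, 19.8, -29.5, 5.2, 0, 0], [0, 19.8, -29.5, 5.2, 0, 0]]
  hand: 0

```text
time_s: 0.72
tcp_pos: [0.3732, 0.3613, 0.2223]
ee_rot: [[-0.0, -0.928, -0.373], [-0.0, -0.373, 0.928], [-1.0, 0.0, -0.0]]
wrist_force: [0.1, 0.7, -0.2]
gripper_width: 0.515
```

Run:
```python
from g import *
show([.46,.07,.22],down(62)); show([.479,-.157,.20],down())
```

```text
t 0.725 tcp [0.3732 0.3613 0.2223] F [ 0.1  0.7 -0.2] w 0.515 j [ 62.  12. -14.  -0. -64. -40.]
shift cm [  0.24   2.82 -30.26] turn [ 4.99 -0.   -0.  ]
t 0.725 tcp [0.3732 0.3613 0.2223] F [ 0.1  0.7 -0.2] w 0.515 j [ 62.  12. -14.  -0. -64. -40.]
shift cm [  2.24   9.53 -52.03] turn [10.37 -0.   -0.  ]
```

Emit:
play_rows:
  plan:
    - [[0, 2.8, -30, 5.0, 0, 0], [0, 2.8, -30, 5.0, 0, 0], [0, 2.8, -30, 5.0, 0, 0], [0, 2.8, -30, 5.0, 0, 0], [0, 2.8, -30, 5.0, 0, 0]]

```text
time_s: 1.35
tcp_pos: [0.4597, 0.0726, 0.2224]
ee_rot: [[-0.0, -0.882, 0.471], [-0.0, 0.471, 0.882], [-1.0, 0.0, -0.0]]
wrist_force: [1.1, -0.2, -0.4]
gripper_width: 0.017
```

Run:
```python
from g import *
show([.479,-.157,.20],down())
```

```text
t 1.35 tcp [0.4597 0.0726 0.2224] F [ 1.1 -0.2 -0.4] w 0.017 j [ 29.   6. -21.  -0. -63. -57.]
shift cm [  2.24 -12.51 -19.34] turn [ 5.37 -0.   -0.  ]
```

Emit:
play_rows:
  plan:
    - [[2.2, -12.5, -19.3, 5.37, 0, 0], [2.2, -12.5, -19.3, 5.37, 0, 0], [2.2, -12.5, -19.3, 5.37, 0, 0], [2.2, -12.5, -19.3, 5.37, 0, 0], [2.2, -12.5, -19.3, 5.37, 0, 0]]

```text
time_s: 1.98
tcp_pos: [0.4796, -0.1568, 0.1994]
ee_rot: [[-0.002, -0.137, 0.991], [0.0, 0.991, 0.137], [-1.0, 0.0, -0.002]]
wrist_force: [-0.7, 0.5, 0.5]
gripper_width: 0.006
```

Run:
```python
from g import *
show(loc(-76,0,85),down())
```

```text
t 1.975 tcp [ 0.4796 -0.1568  0.1994] F [-0.7  0.5  0.5] w 0.006 j [  0.  11. -18.  -0. -61. -82.]
shift cm [11.44 -0.05 -0.04] turn [-0.03 -0.01 -0.  ]
```

Emit:
play_rows:
  plan:
    - [[5, 0, 0, 0, 0, 0], [9, 0, 0, 0, 0, 0], [11.4, 0, 0, 0, 0, 0], [11.4, 0, 0, 0, 0, 0]]

```text
time_s: 2.48
tcp_pos: [0.4787, -0.1542, 0.0846]
ee_rot: [[-0.005, -0.147, 0.989], [0.0, 0.989, 0.147], [-1.0, 0.001, -0.005]]
wrist_force: [0.4, -0.6, 0.5]
gripper_width: 0.003
```

Run:
```python
from g import *
show(loc(-76,0,48),down())
for n in('scene','wrist'): save(n,n+'2')
b=cv2.imread('pics/scene2.png')[150:330,150:330]
cv2.imwrite('pics/s2z.png',cv2.convertScaleAbs(cv2.resize(b,None,fx=3.3,fy=3.3,interpolation=2),alpha=1.3))
```

```text
t 2.475 tcp [ 0.4787 -0.1542  0.0846] F [ 0.4 -0.6  0.5] w 0.003 j [  1.  19. -27.  -0. -44. -82.]
shift cm [ 3.66 -0.33  0.  ] turn [ 0.03 -0.03 -0.01]
```

View pics/s2z.png

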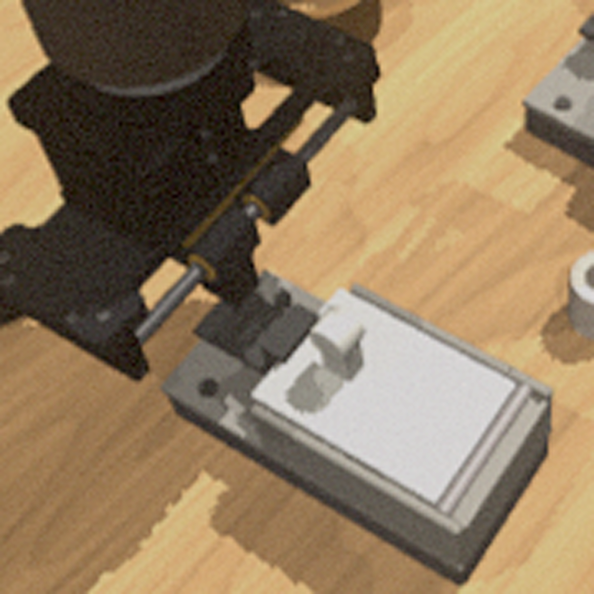

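View pics/wrist2.png

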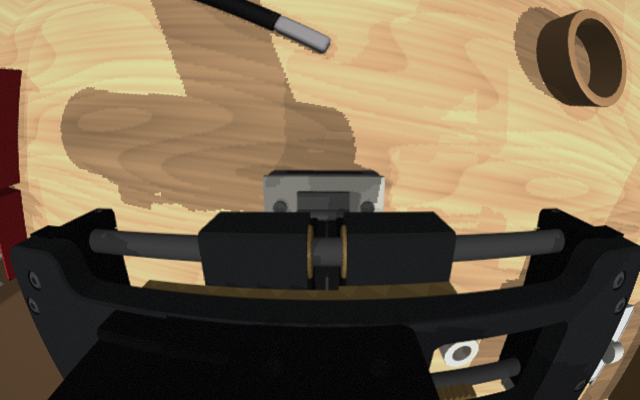

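Scene view: the shut fingers stand over the tab near (235,300) in the crop, in front of the hook. The wrist view shows them centred on the pad at about (325,205). Now I'll press.

Emit:
play_rows:
  plan:
    - [[0.8, -0.3, 0, 0, 0, 0], [1.6, -0.3, 0, 0, 0, 0], [2.2, -0.3, 0, 0, 0, 0], [2.6, -0.3, 0, 0, 0, 0], [2.9, -0.3, 0, 0, 0, 0]]

```text
time_s: 3.2
tcp_pos: [0.4798, -0.1573, 0.0574]
ee_rot: [[-0.002, -0.148, 0.989], [-0.0, 0.989, 0.148], [-1.0, 0.0, -0.002]]
wrist_force: [-3.5, 0.6, 4.8]
gripper_width: 0.006
```

Run:
```python
from g import *
show(loc(-76,0,48),down())
```

```text
t 3.2 tcp [ 0.4798 -0.1573  0.0574] F [-3.5  0.6  4.8] w 0.006 j [  0.  22. -28.   0. -40. -82.]
shift cm [ 0.94  0.   -0.08] turn [ 0.03 -0.01 -0.  ]
```

Emit:
play_rows:
  plan:
    - [[0.3, 0, 0, 0, 0, 0], [0.6, 0, 0, 0, 0, 0], [0.8, 0, 0, 0, 0, 0], [0.9, 0, 0, 0, 0, 0], [0.9, 0, 0, 0, 0, 0]]

```text
time_s: 3.82
tcp_pos: [0.4808, -0.1572, 0.0489]
ee_rot: [[-0.0, -0.148, 0.989], [-0.0, 0.989, 0.148], [-1.0, -0.0, -0.0]]
wrist_force: [-2.6, -0.9, 6.2]
gripper_width: 0.005
```

Emit:
play_rows:
  plan:
    - [[0.1, 0, 0, 0, 0, 0], [0.2, 0, 0, 0, 0, 0], [0.3, 0, 0, 0, 0, 0], [0.3, 0, 0, 0, 0, 0]]

```text
time_s: 4.32
tcp_pos: [0.4809, -0.1574, 0.048]
ee_rot: [[0.0, -0.149, 0.989], [-0.001, 0.989, 0.149], [-1.0, -0.001, 0.0]]
wrist_force: [-7.1, 1.4, 20.2]
gripper_width: 0.005
```

Force rose to 20 N while the tip stopped near 48 mm, so the tab is at its stop. I'll retreat up and look.

Emit:
play_rows:
  plan:
    - [[-1, 0, 0, 0, 0, 0], [-5, 0, 0, 0, 0, 0], [-11, 0, 0, 0, 0, 0], [-14, 0, -4, 0, 0, 0], [-14, 0, -4, 0, 0, 0]]
  hand: 0.8

```text
time_s: 4.95
tcp_pos: [0.4417, -0.1632, 0.1883]
ee_rot: [[0.008, -0.147, 0.989], [0.0, 0.989, 0.147], [-1.0, -0.001, 0.008]]
wrist_force: [0.6, 0.8, -0.5]
gripper_width: 0.487
```

Run:
```python
from g import *
show(loc(-4,0,150),down())
from m import cloud
im,d=save('scene','scene3')
b=im[150:330,150:330]
cv2.imwrite('pics/s3z.png',cv2.convertScaleAbs(cv2.resize(b,None,fx=3.3,fy=3.3,interpolation=2),alpha=1.3))
for k in('scene1','scene3'):
    P=cloud('scene',np.load(f'pics/{k}.npy')); im=cv2.imread(f'pics/{k}.png')
    c,s=np.cos(YAW),np.sin(YAW); q=P-O; x=(c*q[...,0]+s*q[...,1])*1000;y=(-s*q[...,0]+c*q[...,1])*1000;z=q[...,2]*1000
    for a in range(-95,-30,6):
        m=(abs(x-a)<3)&(abs(y)<12)&(z<100); print(k,a,m.sum(),np.percentile(z[m],[50,95]).round(1) if m.sum() else '')
```

```text
t 4.95 tcp [ 0.4417 -0.1632  0.1883] F [ 0.6  0.8 -0.5] w 0.487 j [ -0.   9. -24.  -0. -57. -81.]
shift cm [ 3.910e+00 -1.000e-02  1.094e+01] turn [0.03 0.04 0.01]
scene1 -95 4 [42.8 54.7]
scene1 -89 42 [55.8 57.3]
scene1 -83 29 [56.1 57.4]
scene1 -77 34 [61.3 62.7]
scene1 -71 65 [58.1 61.8]
scene1 -65 43 [55.6 57.8]
scene1 -59 43 [56.1 57.3]
scene1 -53 8 [56.1 56.7]
scene1 -47 1 [57.6 57.6]
scene1 -41 43 [78.8 79.7]
scene1 -35 48 [78.6 79.8]
scene3 -95 16 [31.6 33.7]
scene3 -89 27 [38.4 39.9]
scene3 -83 16 [40.7 45.4]
scene3 -77 38 [48.  49.6]
scene3 -71 44 [45.5 48. ]
scene3 -65 6 [45.7 47.5]
scene3 -59 4 [48.7 50.1]
scene3 -53 22 [74.8 76. ]
scene3 -47 34 [76.6 78.3]
scene3 -41 95 [75.  79.4]
scene3 -35 15 [72.3 73.7]
```

View pics/s3z.png

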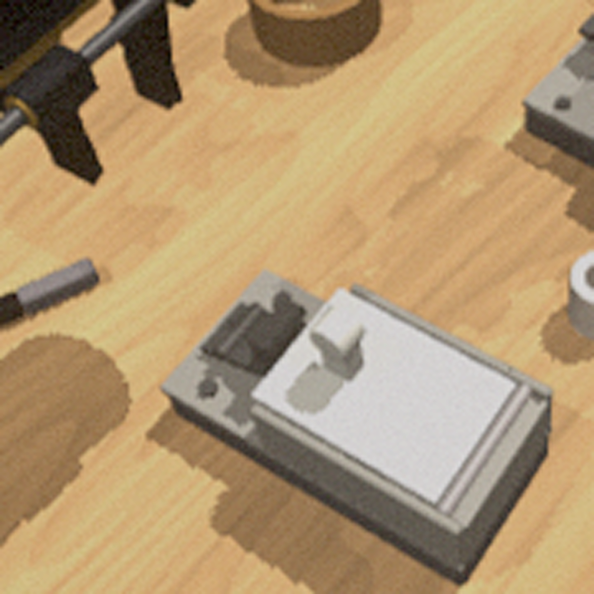

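The picture shows the tab down, with its rib at 48-49 mm against 62 mm before, and the hook clear of the lip. Next is the pull.

Emit:
play_rows:
  plan:
    - [[0, 0, 5.5, 0, 0, 0], [0, 0, 10.9, 0, 0, 0], [3.9, 0, 10.9, 0, 0, 0], [3.9, 0, 10.9, 0, 0, 0]]
  hand: 0.8

```text
time_s: 5.5
tcp_pos: [0.5472, -0.1464, 0.1416]
ee_rot: [[-0.01, -0.147, 0.989], [0.001, 0.989, 0.148], [-1.0, 0.002, -0.01]]
wrist_force: [0.1, -0.2, -0.2]
gripper_width: 0.797
```

Run:
```python
from g import *
show(loc(-4,0,87),down())
```

```text
t 5.5 tcp [ 0.5472 -0.1464  0.1416] F [ 0.1 -0.2 -0.2] w 0.797 j [  1.  21. -14.  -0. -56. -83.]
shift cm [ 5.46 -0.13  0.34] turn [ 0.03 -0.06 -0.01]
```

Emit:
play_rows:
  plan:
    - [[1.5, -0.1, 0.3, 0, 0, 0], [3.0, -0.1, 0.3, 0, 0, 0], [3.6, -0.1, 0.3, 0, 0, 0], [3.6, -0.1, 0.3, 0, 0, 0], [3.6, -0.1, 0.3, 0, 0, 0]]

```text
time_s: 6.12
tcp_pos: [0.5526, -0.1476, 0.1112]
ee_rot: [[0.001, -0.148, 0.989], [-0.0, 0.989, 0.148], [-1.0, -0.0, 0.001]]
wrist_force: [0.1, 0.5, 0.1]
gripper_width: 0.798
```

Run:
```python
from g import *
show(loc(-4,0,87),down())
```

```text
t 6.125 tcp [ 0.5526 -0.1476  0.1112] F [0.1 0.5 0.1] w 0.798 j [  1.  23. -16.   0. -51. -83.]
shift cm [ 2.42  0.08 -0.23] turn [0.03 0.01 0.  ]
```

Emit:
play_rows:
  plan:
    - [[0.9, 0.1, -0.2, 0, 0, 0], [1.8, 0.1, -0.2, 0, 0, 0], [2.4, 0.1, -0.2, 0, 0, 0], [2.4, 0.1, -0.2, 0, 0, 0], [2.4, 0.1, -0.2, 0, 0, 0]]

```text
time_s: 6.75
tcp_pos: [0.5503, -0.1469, 0.0866]
ee_rot: [[0.0, -0.148, 0.989], [-0.0, 0.989, 0.148], [-1.0, -0.0, 0.0]]
wrist_force: [0.2, -0.3, 0.4]
gripper_width: 0.804
```

Run:
```python
from g import *
show(loc(-4,0,86),down())
im,d=save('scene','scene4')
b=im[150:330,150:330]
cv2.imwrite('pics/s4z.png',cv2.convertScaleAbs(cv2.resize(b,None,fx=3.3,fy=3.3,interpolation=2),alpha=1.3))
```

```text
t 6.75 tcp [ 0.5503 -0.1469  0.0866] F [ 0.2 -0.3  0.4] w 0.804 j [  1.  24. -18.   0. -48. -83.]
shift cm [ 0.06 -0.03 -0.01] turn [0.03 0.   0.  ]
```

View pics/s4z.png

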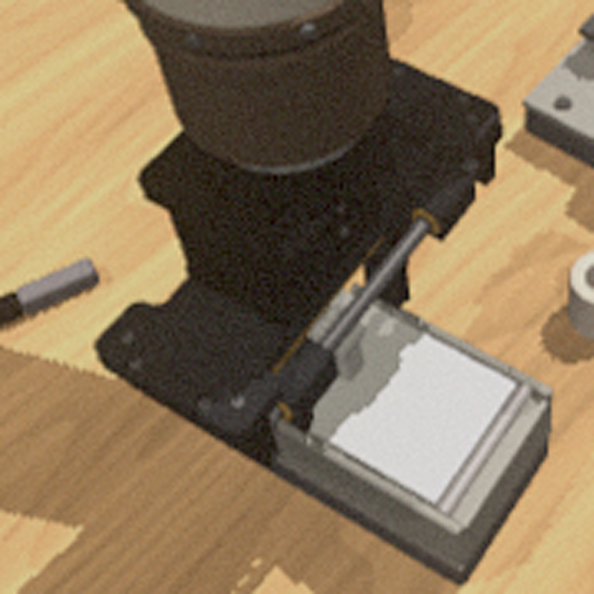

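Fingers straddle the pull, one on each side of the cover (crop (290,410) and (390,280)). Next I'll close them.

Emit:
play_rows:
  plan:
    - [[0, 0, 0, 0, 0, 0], [0, 0, 0, 0, 0, 0], [0, 0, 0, 0, 0, 0], [0, 0, 0, 0, 0, 0], [0, 0, 0, 0, 0, 0]]
  hand: 0

```text
time_s: 7.42
tcp_pos: [0.5501, -0.1468, 0.0866]
ee_rot: [[0.0, -0.148, 0.989], [0.0, 0.989, 0.148], [-1.0, 0.0, 0.0]]
wrist_force: [0.0, 0.0, -0.3]
gripper_width: 0.32
```

Emit:
play_rows:
  plan:
    - [[0, 0, 0, 0, 0, 0], [0, 0, 0, 0, 0, 0], [0, 0, 0, 0, 0, 0], [0, 0, 0, 0, 0, 0]]

```text
time_s: 7.92
tcp_pos: [0.55, -0.1468, 0.0865]
ee_rot: [[-0.0, -0.148, 0.989], [0.0, 0.989, 0.148], [-1.0, 0.0, -0.0]]
wrist_force: [-0.1, 1.8, 0.2]
gripper_width: 0.202
```

Run:
```python
from g import *
# arc in tool frame (x=down, z=printer x): shifts from shut, cm; pull rel hinge (-83,35)
for th in range(0,96,6):
    a=np.radians(th); x=-83*np.cos(a)+35*np.sin(a); z=83*np.sin(a)+35*np.cos(a)
    print(th,'tool x',round(-(z-35)/10,2),'tool z',round((x+83)/10,2))
show(loc(-4,0,86),down())
```

```text
0 tool x -0.0 tool z 0.0
6 tool x -0.85 tool z 0.41
12 tool x -1.65 tool z 0.91
18 tool x -2.39 tool z 1.49
24 tool x -3.07 tool z 2.14
30 tool x -3.68 tool z 2.86
36 tool x -4.21 tool z 3.64
42 tool x -4.65 tool z 4.47
48 tool x -5.01 tool z 5.35
54 tool x -5.27 tool z 6.25
60 tool x -5.44 tool z 7.18
66 tool x -5.51 tool z 8.12
72 tool x -5.48 tool z 9.06
78 tool x -5.35 tool z 10.0
84 tool x -5.12 tool z 10.91
90 tool x -4.8 tool z 11.8
t 7.925 tcp [ 0.55   -0.1468  0.0865] F [-0.1  1.8  0.2] w 0.202 j [  1.  24. -18.  -0. -48. -83.]
shift cm [ 0.05 -0.04  0.02] turn [ 0.03 -0.   -0.  ]
```

Grip holds at 17.6 mm, which matches the barrel. I'll swing it along the arc.

Emit:
play_rows:
  plan:
    - [[-0.85, 0, 0.41, 0, 0, 0], [-1.65, 0, 0.91, 0, 0, 0], [-2.4, 0, 1.5, 0, 0, 0], [-3.07, 0, 2.14, 0, 0, 0], [-3.07, 0, 2.14, 0, 0, 0]]

```text
time_s: 8.55
tcp_pos: [0.5713, -0.1437, 0.1183]
ee_rot: [[-0.0, -0.148, 0.989], [-0.0, 0.989, 0.148], [-1.0, -0.0, -0.0]]
wrist_force: [-5.3, 0.4, 3.2]
gripper_width: 0.203
```

Run:
```python
from g import *
im,d=save('scene','scene5')
b=im[150:330,150:330]
cv2.imwrite('pics/s5z.png',cv2.convertScaleAbs(cv2.resize(b,None,fx=3.3,fy=3.3,interpolation=2),alpha=1.3))
a=np.radians(24);x=-83*np.cos(a)+35*np.sin(a); z=83*np.sin(a)+35*np.cos(a)
show(loc(79+x,0,70+z-19),down())
```

```text
t 8.6 tcp [ 0.5712 -0.1437  0.1182] F [-4.4  0.2  2.6] w 0.204 j [  2.  24. -13.   0. -53. -83.]
shift cm [ 0.14 -0.04  0.02] turn [0.03 0.   0.  ]
```

View pics/s5z.png

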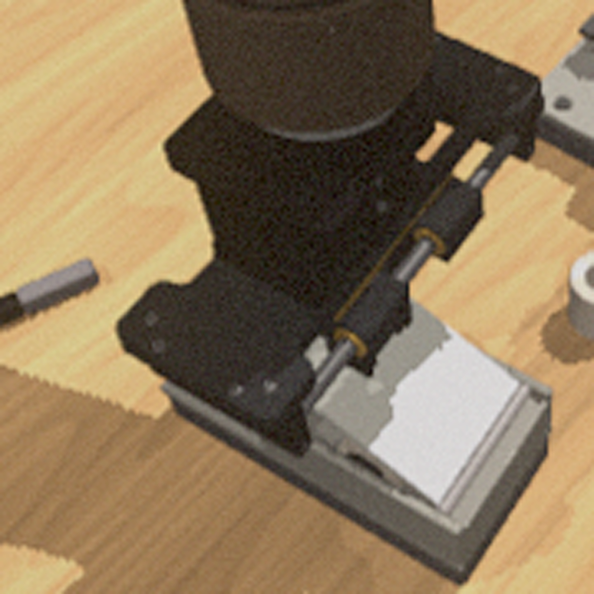

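The cover is lifting with the gripper (its raised front edge is at crop (330,370)), and forces are small. I'll continue.

Emit:
play_rows:
  plan:
    - [[-0.6, 0, 0.72, 0, 0, 0], [-1.14, 0, 1.5, 0, 0, 0], [-1.58, 0, 2.33, 0, 0, 0], [-1.94, 0, 3.2, 0, 0, 0], [-2.2, 0, 4.11, 0, 0, 0]]

```text
time_s: 9.22
tcp_pos: [0.6124, -0.1377, 0.1397]
ee_rot: [[0.0, -0.148, 0.989], [-0.0, 0.989, 0.148], [-1.0, -0.0, 0.0]]
wrist_force: [-4.0, -0.5, 0.7]
gripper_width: 0.206
```

Emit:
play_rows:
  plan:
    - [[-0.17, 0, 0.93, 0, 0, 0], [-0.24, 0, 1.87, 0, 0, 0], [-0.21, 0, 2.81, 0, 0, 0], [-0.08, 0, 3.75, 0, 0, 0], [0.15, 0, 4.66, 0, 0, 0]]

```text
time_s: 9.85
tcp_pos: [0.6592, -0.1308, 0.1381]
ee_rot: [[0.002, -0.148, 0.989], [-0.0, 0.989, 0.148], [-1.0, -0.001, 0.002]]
wrist_force: [-3.6, -1.9, 1.5]
gripper_width: 0.207
```

Emit:
play_rows:
  plan:
    - [[0.32, 0, 0.9, 0, 0, 0], [0.32, 0, 0.9, 0, 0, 0], [0.32, 0, 0.9, 0, 0, 0]]

```text
time_s: 10.22
tcp_pos: [0.6682, -0.1295, 0.1348]
ee_rot: [[0.003, -0.148, 0.989], [-0.0, 0.989, 0.148], [-1.0, -0.001, 0.003]]
wrist_force: [1.2, -2.9, 1.6]
gripper_width: 0.203
```

Run:
```python
from g import *
im,d=save('scene','scene6')
b=im[120:330,150:360]
cv2.imwrite('pics/s6z.png',cv2.convertScaleAbs(cv2.resize(b,None,fx=2.8,fy=2.8,interpolation=2),alpha=1.3))
show(loc(79+35,0,70+83-19),down())
p=r.sense()['tcp_pos']-O; c,s=np.cos(YAW),np.sin(YAW)
x=(c*p[0]+s*p[1])*1000-79; z=p[2]*1000+19-70
print('cover deg',np.degrees(np.arctan2(35,-83)-np.arctan2(z,x)), np.hypot(x,z),np.hypot(83,35))
```

```text
t 10.275 tcp [ 0.6681 -0.1295  0.1349] F [ 1.3 -2.5 -0.1] w 0.206 j [  3.  31.   2.   0. -61. -84.]
shift cm [ 0.09 -0.07 -0.11] turn [0.03 0.02 0.  ]
cover deg 90.43654474753501 91.3399597546659 90.07774419910837
```

View pics/s6z.png

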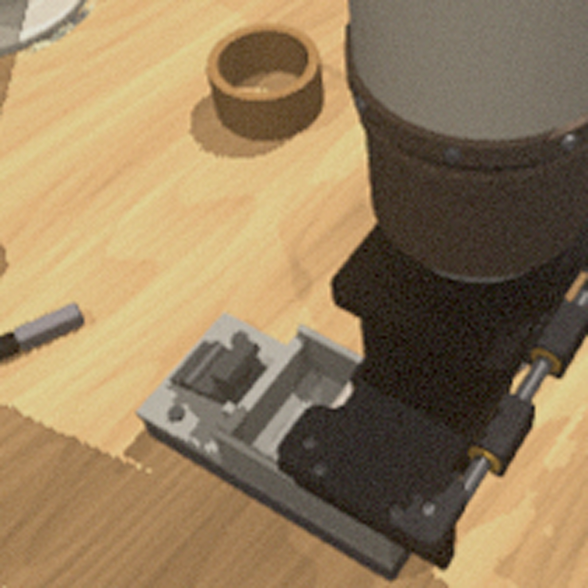

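The housing lies open, the cover stands under the gripper, and the geometry gives about 90°. I'll release and rise straight up.

Emit:
play_rows:
  plan:
    - [[0, 0, 0, 0, 0, 0], [0, 0, 0, 0, 0, 0], [0, 0, 0, 0, 0, 0], [0, 0, 0, 0, 0, 0], [0, 0, 0, 0, 0, 0]]
  hand: 0.6

```text
time_s: 10.9
tcp_pos: [0.6668, -0.1293, 0.1345]
ee_rot: [[-0.0, -0.148, 0.989], [0.0, 0.989, 0.148], [-1.0, 0.0, -0.0]]
wrist_force: [-0.5, 0.4, 0.7]
gripper_width: 0.585
```

Emit:
play_rows:
  plan:
    - [[-1, 0, 0, 0, 0, 0], [-3, 0, 0, 0, 0, 0], [-6, 0, 0, 0, 0, 0], [-10, 0, 0, 0, 0, 0], [-14, 0, 0, 0, 0, 0]]

```text
time_s: 11.52
tcp_pos: [0.6668, -0.1295, 0.2767]
ee_rot: [[0.001, -0.148, 0.989], [-0.0, 0.989, 0.148], [-1.0, -0.0, 0.001]]
wrist_force: [0.0, 0.2, 0.4]
gripper_width: 0.6
```

Emit:
play_rows:
  plan:
    - [[-2, 0, -6, 0, 0, 0], [-2, 0, -12, 0, 0, 0], [-2, 0, -18, 0, 0, 0], [-2, 0, -24, 0, 0, 0], [-2, 0, -24, 0, 0, 0]]

```text
time_s: 12.15
tcp_pos: [0.4259, -0.1653, 0.2963]
ee_rot: [[0.003, -0.146, 0.989], [0.0, 0.989, 0.146], [-1.0, -0.0, 0.003]]
wrist_force: [1.0, -0.9, 0.1]
gripper_width: 0.598
```

Run:
```python
from g import *
from m import cloud
s=r.sense();print(s['time_s'],s['tcp_pos'],s['wrist_force'])
for n in('scene','top'):
    im,d=save(n,n+'7'); P=cloud(n,d)
    c,s=np.cos(YAW),np.sin(YAW); q=P-O; x=(c*q[...,0]+s*q[...,1])*1000;y=(-s*q[...,0]+c*q[...,1])*1000;z=q[...,2]*1000
    for a,b in((110,120),(130,140),(150,160),(165,175),(175,190)):
        m=(x>40)&(x<150)&(abs(y)<40)&(z>a)&(z<b); print(n,a,m.sum(),np.percentile(x[m],[5,50,95]).round(1) if m.any() else '')
    m=(abs(x+76)<3)&(abs(y)<12)&(z<70); print('rib z',np.percentile(z[m],[50,95]).round(1) if m.any() else '')
b=cv2.imread('pics/scene7.png')[120:330,150:430]
cv2.imwrite('pics/s7z.png',cv2.convertScaleAbs(cv2.resize(b,None,fx=2.8,fy=2.8,interpolation=2),alpha=1.3))
```

```text
12.15 [ 0.42592976 -0.16533005  0.29631349] [ 1.00631968 -0.87747835  0.09118603]
scene 110 77 [78.9 81.  81.5]
scene 130 84 [78.5 80.7 81.2]
scene 150 235 [ 79.7  88.  122.4]
scene 165 135 [77.8 79.9 80.5]
scene 175 267 [74.9 78.5 80. ]
rib z [47.9 49.8]
top 110 42 [75.7 76.  76.9]
top 130 46 [75.1 75.5 75.9]
top 150 101 [ 74.8  75.6 120. ]
top 165 56 [ 74.4  74.7 110.7]
top 175 176 [74.2 76.1 79.2]
rib z [47.9 50.2]
```

View pics/s7z.png

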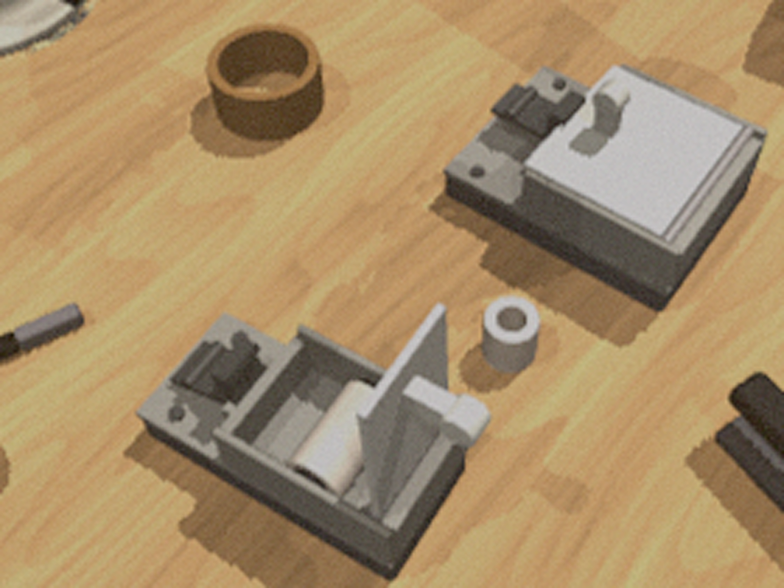

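The narrow cover stands upright (crop (410,400)), its tab is down, and the wide printer is unchanged (600,150). The arm is clear.

```bash
python3 -c "
from station import r
print(r.finish_job())"
```

```text
the job is handed in; nothing more can be done
None
```

I pressed the narrow printer's release tab to its stop, swung its cover up by the pull, let go and handed the job in at about 12 s.

- **Tab:** the rib sank from 62 mm to about 48 mm, and the force rose to 20 N at the stop. It was still at about 48 mm in the final views.
- **Cover:** in the final depth views after release it stood about 1–2° short of exactly upright, by itself.
- **Wide printer:** its tab and cover looked shut and untouched in the final picture; I did not measure them.
- **Arm:** it was well clear of everything when the job was handed in.

The scene and top cameras disagreed by about 5 mm on where the cover stood, though not on how upright it was. No check failed.

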